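# Stretch the tape along the portioning board

## Robot

A 6-joint arm with a two-finger parallel gripper is mounted at the origin on the work surface. World frame = base frame: x ahead of the robot, y to its left, z up, the work surface at z = 0. Lengths are in m, angles in rad, forces in N, time in s.
With the tool pointing down it reaches from about 0.375 to 0.975 m from the base axis. Payload 3.8 kg.
Tool frame: the origin (TCP) lies midway between the tips of the shut fingers; the grasp point (between the pads) lies behind it (r.tcp_to_grasp is the x of the grasp point in the tool frame, in m); x points along the fingers, y is the direction in which the jaws open and shut, and the axes are right-handed (so a half turn about x gives the same grasp; the last joint's range is limited). The gripper opens to 88 mm and grips with 3 to 60 N. Pads are 18 mm wide; open, the fingers measure 123 mm over their backs; the gripper's body (75 mm by 187 mm) begins 45 mm behind the grasp point.
Start: joints at [1.202, 0.264, 1.604, -0, 1.274, -0.037], TCP at [0.22, 0.638, 0.202] pointing down, gripper open.
Joint ranges: [-2.63, 2.63], [-0.94, 2.18], [0.31, 2.57], [-1.31, 4.45], [0, 2.66], [-2.55, 2.55]. Speed limits (rad/s): [2.57, 2.57, 3.14, 3.14, 3.14, 3.14].

## Interface

Orientations are given as [roll, pitch, yaw] about the fixed x, y, z axes, in that order (R = Rz(yaw) Ry(pitch) Rx(roll)).
In Python, from plant import r, hand, inverse_kinematics, viewer, order, models gives the robot as it stands. The module is installed in compiled form; this text tells all that it offers. Calls block until the motion is done:
- r.reach(position, orientation): joint-space move of the TCP to a pose.
- r.move_l(position, attitude=None, speed=0.15, contact_N=None): straight line of the TCP; attitude=None keeps the orientation; speed is the mean speed in m/s. With contact_N (N) it stops when the force on the tool has changed by that much, and returns True; else False.
- r.move_joints(angles): joint-space move.
- hand.grip(opening, grasp_force=None): finger opening in m; grasp_force is the grip in N (None keeps the last); returns when the fingers have stopped.
- r.pause(seconds).
- inverse_kinematics(position, orientation): joint angles nearest the present ones, or None.
- r.sense(): the state.
- viewer.grab_frame(name): name is "side" or "top"; returns the picture (420x560x3 uint8, red, green, blue); there is no depth.
- viewer.get_calibration(name): a dict with "mtx" (3x3 intrinsics, pixels), "dist_coeffs" ([k1, k2, p1, p2, k3] as OpenCV has them; the pictures are not rectified), "T" (4x4, takes a point from camera to world coordinates). Camera axes: x right, y down, z forward; pixel columns grow to the right and rows downward; lengths in m; the calibration is good to about 2 mm. A picture is of the moment at which its call begins. get_calibration takes no time and is no camera call.
A pose or a line that the arm cannot do raises r.PlanningError and nothing moves.
- order.hand_in(): hands the job in, once; it reports no verdict.
Trained networks look in the newest picture that a camera, given by its name, has taken for a name from the list of things; names that differ only in an ending like _2 or _b are one class to them, and where a whole thing is asked for, a point or a joint stands for the part that bears it (a point fixed in the world has none). Each returns a list of dicts, best first, with "p" (0 to 1); they miss things now and then, are a little off and sometimes report something else, mostly with a low value. They report only what shows in the picture. A call takes as long as a camera call. They do not tell look-alikes from the thing itself.
- models.cut_out(label, camera): "pixels" (420x560 bool, what is visible of it) and "rect" ([centre column, centre row, width, height] in pixels, round what is visible of it).
- models.spot_point(label, camera): "centre" ([column, row] in pixels: a listed point, or the origin of a listed thing).
The state is a dict: "clock": time; "joint_pos": joint angles; "dq": joint speeds; "joint_torque": joint torques, N m; "eef_pos": TCP position; "orientation": TCP orientation; "force": force on the tool from outside, world axes, zero at the start; "ft_torque": the same for the moment, N m; "width": finger opening in m.
Only numpy, scipy, OpenCV 4.12 (cv2) and the standard library are available. Lean on these libraries where they do the work, as an engineer would, in place of code of your own. Each camera call takes 0.05 s, during which the arm holds its last target. There are 200 camera calls.

## Task

Set up the portioning board at the take-away counter: pick up the tall box-shaped tape measure, hook its end over the outside of the board's raised end strip, then back the case away against its spring and lock it by lowering it flat into the shallow steel holder on the board. Let go, so that the holder keeps the tape stretched with its hook still caught on the strip.

Things in the scene. Friction and masses are not known exactly. Their poses are not given: they have to be found in the camera images.
- tape: Tape measure: loose upright grey box case, 90 long (x), 42 wide (y), 66 high, 0.5 kg (not the low round reel). Origin: centre of its underside; +x along the blade, z up. Grip across the width, 42 up, firmly. The rigid level blade, 22 wide, 42 above the underside, stands 45 out of the case front at rest and pulls out up to 80 more against a spring (1.4 N at rest, 2.5 N fully out) that draws it back.
- hook (a point): Tip of the tape's hook, the steel plate (3 thick, 28 wide) hanging 28 below the blade's end. The point: lower edge, mid-width, of the face looking back at the case; at rest 90 in front of the tape's origin and 14 above the underside of the case. Axes as the tape's.
- board: Fixed white board on the counter, 260 long (x), 120 wide (y), 18 thick. Origin: centre of its underside. At its +x end a wooden strip runs across the full width, 12 thick, rising 37 above the board's top (55 above the counter); its outer face is flush with the board's end, 130 from the origin. The hook goes beyond that face, below the strip's top.
- holder: Fixed shallow steel pocket on the board: inside 108 long (x), 60 wide (y), walls 10 high, 5 thick; its floor is the board's top. Origin: centre at floor level; axes parallel to the board's, 134 to 164 from the strip's outer face. The case stands in it, blade towards the strip; let go, the spring draws it against the +x wall, which locks it.
There are look-alikes about, which are no part of the job. Leave any orange or pink look-alike of the tape alone.

How it is judged:
By the outcome, as a careful person would: the job done as asked, in the order asked, and still so for the second after the job is handed in, with the robot touching nothing.
It also fails if it takes over 35 s, if anything falls off the work surface, if the arm or the gripper's body presses on something with over 40 N, if the wrist force passes 120 N, or if a joint passes its speed limit or range.

## Working session

There is one attempt and no reset: what is moved stays moved. The work goes in short steps, each a Python script; the robot and the scene stay as the last script left them, time stands still between calls to the robot, and variables do not carry over. Pictures are saved under pics/ and viewed, about 8 in all and at most 12, crops included, and the job is handed in when it is done.

```bash
mkdir -p pics; cat > h.py <<'E'
import numpy as np, cv2
from plant import r, hand, inverse_kinematics, viewer, order, models
def ray(cam,px):
    c=viewer.get_calibration(cam);K=np.array(c["mtx"]);d=np.array(c["dist_coeffs"]);T=np.array(c["T"])
    u=cv2.undistortPoints(np.array([[px]],float),K,d)[0,0]
    return T[:3,3],T[:3,:3]@np.array([u[0],u[1],1.])
def onz(cam,px,z):
    o,v=ray(cam,px);return o+v*(z-o[2])/v[2]
def proj(cam,P):
    c=viewer.get_calibration(cam);T=np.linalg.inv(np.array(c["T"]))
    rv=cv2.Rodrigues(T[:3,:3])[0]
    return cv2.projectPoints(np.array(P,float).reshape(-1,1,3),rv,T[:3,3],np.array(c["mtx"]),np.array(c["dist_coeffs"]))[0][:,0]
def tri(a,b):
    (o1,v1),(o2,v2)=ray("side",a),ray("top",b)
    A=np.c_[v1,-v2];s=np.linalg.lstsq(A,o2-o1,rcond=None)[0]
    p,q=o1+v1*s[0],o2+v2*s[1];return (p+q)/2,np.linalg.norm(p-q)
def save(img,n): cv2.imwrite("pics/"+n,img[:,:,::-1])
E
python3 - <<'E'
from h import *
np.set_printoptions(precision=4,suppress=True)
for c in("side","top"):
    save(viewer.grab_frame(c),c+"0.png"); print(c,viewer.get_calibration(c)["T"])
    for l in("tape","hook","board","holder"):
        print(l,[(np.round(d["rect"],0),round(d["p"],2)) for d in models.cut_out(l,c)][:4] if l!="hook" else "",[(np.round(d["centre"],1),round(d["p"],2)) for d in models.spot_point(l,c)][:4])
E
```

```text
side [[ 0.7542 -0.4475  0.4806 -0.2172]
 [-0.6565 -0.4975  0.5669 -0.9668]
 [-0.0146 -0.7431 -0.6691  1.0179]
 [ 0.      0.      0.      1.    ]]
tape [(array([338., 307.,  28.,  58.]), 0.65), (array([274., 218.,  23.,  46.]), 0.64), (array([164., 168.,  48.,  27.]), 0.58)] [(array([337.3, 322.2]), 0.88), (array([276.4, 227.7]), 0.62), (array([169.8, 177.4]), 0.62), (array([255.4, 283.9]), 0.57)]
hook  [(array([274.7, 224.2]), 0.74), (array([334.6, 287.8]), 0.7), (array([278.2, 260.8]), 0.66), (array([139.3, 168.7]), 0.65)]
board [(array([220., 152.,  83.,  64.]), 0.64)] [(array([220.9, 156.5]), 0.8)]
holder [(array([222., 156.,  46.,  34.]), 0.95)] [(array([221.5, 152.3]), 0.56)]
top [[ 0.0088 -0.9975  0.0701  0.4056]
 [-1.     -0.0085  0.0044 -0.1768]
 [-0.0038 -0.0701 -0.9975  1.0287]
 [ 0.      0.      0.      1.    ]]
tape [(array([334., 278.,  26.,  55.]), 0.83), (array([415., 250.,  57.,  42.]), 0.71), (array([138., 260.,  45.,  46.]), 0.61), (array([286., 219.,  48.,  45.]), 0.6)] [(array([145.1, 254.4]), 0.97), (array([333.2, 286.7]), 0.93), (array([411.9, 255.7]), 0.78), (array([293.8, 224.1]), 0.6)]
hook  [(array([265.8, 201.8]), 0.61), (array([121.8, 280.5]), 0.6), (array([385.8, 237.3]), 0.48)]
board [(array([158., 189., 104.,  45.]), 0.86)] [(array([159.4, 193. ]), 0.82)]
holder [(array([165., 191.,  46.,  34.]), 0.8), (array([271., 208.,  19.,  14.]), 0.5)] [(array([164.6, 189.8]), 0.84)]
```

View pics/side0.png

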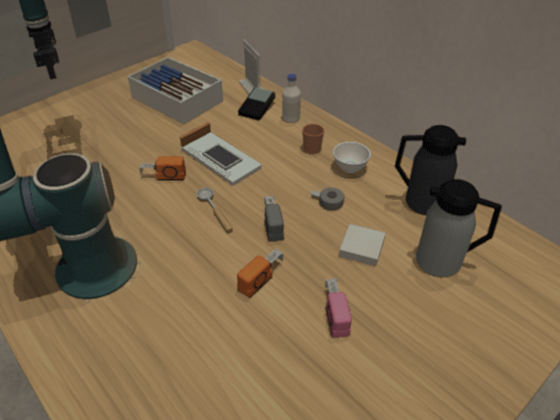

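View pics/top0.png

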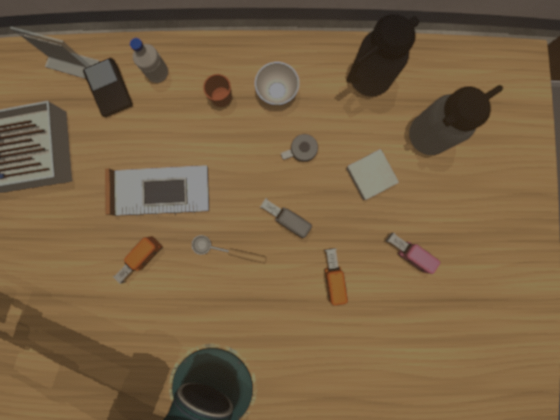

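Tape candidates: grey box (top 293,222 / side 274,218), orange boxes (top 141,254 and 337,286), pink box (top 420,258) and a low round grey reel (top 304,148). The tall grey box matches the description. The board is at top (160,190) with its strip at the left end (top 111,190), so board +x points to world +y. Next I'll fit the poses and check them in a close crop.

```bash
cat >> h.py <<'E'
from scipy.optimize import minimize
def box(x0,x1,y0,y1,z0,z1): return np.array([[x,y,z] for x in(x0,x1) for y in(y0,y1) for z in(z0,z1)])/1000.
def put(P,p,z=0.):
    c,s=np.cos(p[2]),np.sin(p[2]);return np.c_[p[0]+c*P[:,0]-s*P[:,1],p[1]+s*P[:,0]+c*P[:,1],P[:,2]+z]
TAPE=[box(-45,45,-21,21,0,66),box(45,90,-11,11,42,43),box(90,93,-14,14,14,43)]
BOARD=[box(-130,130,-60,60,0,18),box(118,130,-60,60,18,55)]
HOLD=[box(-59,59,-35,35,0,10)]
S=4
def sil(parts,p,cam,z):
    m=np.zeros((420*S,560*S),np.uint8)
    for P in parts: cv2.fillConvexPoly(m,cv2.convexHull(np.round((proj(cam,put(P,p,z))+.5)*S).astype(np.int32)),1)
    return m
def fit(parts,p0,masks,z=0.):
    big={c:cv2.resize(m.astype(np.uint8),None,fx=S,fy=S,interpolation=cv2.INTER_NEAREST) for c,m in masks.items()}
    def cost(q):
        s=0
        for c,m in big.items():
            k=sil(parts,q*[.01,.01,.1],c,z); s-=(k&m).sum()/(k|m).sum()
        return s
    b=minimize(cost,np.array(p0)/[.01,.01,.1],method="Nelder-Mead",options=dict(initial_simplex=np.array(p0)/[.01,.01,.1]+np.array([[0,0,0],[1,0,0],[0,1,0],[0,0,1.5]]),xatol=.01,fatol=1e-4))
    return b.x*[.01,.01,.1],-b.fun/len(big)
def near(label,cam,px):
    d=[m for m in models.cut_out(label,cam) if np.hypot(*(np.array(m["rect"][:2])-px))<25]
    return d[0]["pixels"] if d else None
def draw(img,parts,p,cam,z=0.,f=4,off=(0,0),col=(0,255,0)):
    for P in parts:
        q=np.round((proj(cam,put(P,p,z))+.5-off)*f).astype(int)
        for i in range(8):
            for b in(1,2,4):
                if not i&b: cv2.line(img,tuple(map(int,q[i])),tuple(map(int,q[i|b])),col,1)
def crop(img,c0,r0,w,h,f): return cv2.resize(img[r0:r0+h,c0:c0+w],None,fx=f,fy=f,interpolation=cv2.INTER_CUBIC).copy()
E
cat > m.py <<'E'
from h import *
np.set_printoptions(precision=4,suppress=True)
im={c:viewer.grab_frame(c) for c in("side","top")}
px={"tape":dict(side=(274,218),top=(288,219)),"board":dict(side=(220,152),top=(158,189)),"holder":dict(side=(222,156),top=(165,191))}
res={}
for l,parts,z,h,yaw in(("tape",TAPE,0,.04,1.03),("board",BOARD,0,.01,1.57),("holder",HOLD,.018,.02,1.57)):
    M={c:near(l,c,px[l][c]) for c in im}; M={c:m for c,m in M.items() if m is not None}
    p0=[*onz("top",px[l]["top"],h)[:2],yaw]
    for c in list(M): print(l,c,fit(parts,p0,{c:M[c]},z))
    res[l],q=fit(parts,p0,M,z); print(l,"both",res[l],q)
np.save("res.npy",res)
A=crop(im["top"],100,140,220,100,3); B=crop(im["side"],130,115,180,130,3)
for n,P,z in(("tape",TAPE,0),("board",BOARD,0),("holder",HOLD,.018)):
    draw(A,P,res[n],"top",z,3,(100,140)); draw(B,P,res[n],"side",z,3,(130,115))
save(np.vstack([A[:,:540],B[:300]]) ,"fit.png"); save(B,"fitB.png"); save(A,"fitA.png")
b,hd=res["board"],res["holder"]
u=np.array([np.cos(b[2]),np.sin(b[2])]); d=(hd[:2]-b[:2]); print("holder to face mm",130-1000*d@u,"lat",1000*(d@[-u[1],u[0]]),"tcp",r.tcp_to_grasp,r.sense())
E
python3 m.py
```

```text
tape side (array([ 0.4384, -0.2079,  0.9779]), np.float64(0.9242982240772567))
tape top (array([ 0.4369, -0.2091,  0.9936]), np.float64(0.93357625445988))
tape both [ 0.4371 -0.2087  0.9958] 0.9216096287522957
board side (array([0.5219, 0.1485, 1.6283]), np.float64(0.7185259463524692))
board top (array([0.5195, 0.1475, 1.6336]), np.float64(0.7322242776373726))
board both [0.5202 0.1481 1.6301] 0.7220923084719797
holder side (array([0.5177, 0.1304, 1.6107]), np.float64(0.9556077150729666))
holder top (array([0.5152, 0.1307, 1.6265]), np.float64(0.9138062160928865))
holder both [0.5168 0.13   1.6298] 0.9255838549804194
holder to face mm 147.79643055036337 lat 4.4217302070597855 tcp -0.0187 {'clock': 1.2, 'joint_pos': array([ 1.2021,  0.2639,  1.604 , -0.    ,  1.2737, -0.0369]), 'dq': array([ 0.0004, -0.0003,  0.002 ,  0.0018,  0.0005, -0.0001]), 'joint_torque': array([ -0.0004, -50.2051, -35.7268,   0.0731,   0.0184,  -0.    ]), 'eef_pos': array([0.2199, 0.6382, 0.2022]), 'orientation': array([-1.4902,  1.5708, -1.822 ]), 'force': array([-0.6861, -0.1066, -0.3597]), 'ft_torque': array([ 0.0054, -0.0133,  0.0142]), 'width': 0.08840401844329296}
```

View pics/fitA.png

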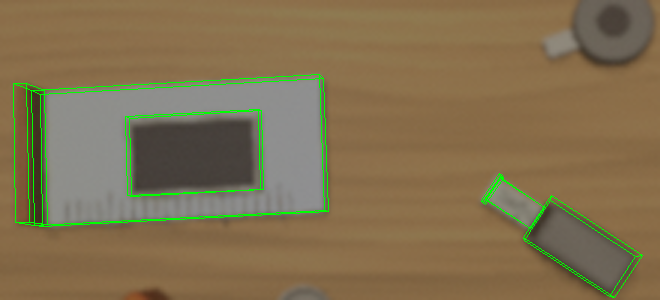

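View pics/fitB.png

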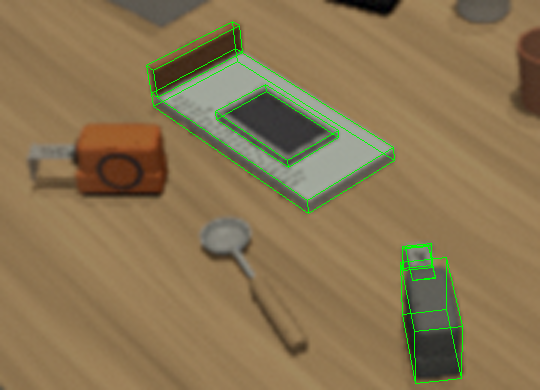

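Both fits agree across the cameras to 1–2 mm. The crops show that I picked the grey upright box (fitA 565,235). The board, strip and holder outlines match the picture, and the holder is 148 mm from the strip face, inside the stated 134–164. Next: grasp and lift.

```bash
cat > g.py <<'E'
from h import *
res=np.load("res.npy",allow_pickle=True).item()
t,b=res["tape"],res["board"]; G=-r.tcp_to_grasp
hp=np.pi/2
u=np.array([np.cos(b[2]),np.sin(b[2])]); v=np.array([-u[1],u[0]])
face=b[:2]+.130*u
lat=(res["holder"][:2]-b[:2])@v; D=(face-res["holder"][:2])@u
def bp(dist,bottom): # tape origin at dist behind the outer face, on the holder's centreline
    xy=face-dist*u+lat*v; return [*xy,bottom+.042-G]
E
python3 - <<'E'
from g import *
for k in(0,np.pi,-np.pi):
    print(k,[inverse_kinematics(p,[0,hp,a+k]) for p,a in(([t[0],t[1],.0233],t[2]),(bp(.098,.13),b[2]),(bp(.15,.018),b[2]))])
k=min((0,np.pi,-np.pi),key=lambda k:max(9 if q is None else abs(q[5]) for q in[inverse_kinematics(p,[0,hp,a+k]) for p,a in(([t[0],t[1],.0233],t[2]),(bp(.098,.13),b[2]),(bp(.15,.018),b[2]))]))
np.save("k.npy",k); print("k",k)
o=[0,hp,t[2]+k]
r.reach([t[0],t[1],.13],o)
r.move_l([t[0],t[1],.042-G],speed=.12,contact_N=8)
hand.grip(0.03,50)
s=r.sense(); print(s["width"],s["eef_pos"],s["force"],s["clock"])
r.move_l([t[0],t[1],.16],speed=.15)
r.reach(bp(.098,.11),[0,hp,b[2]+k])
s=r.sense(); print(s["width"],s["eef_pos"],s["force"],s["clock"])
for c,(x,y) in(("side",(130,60)),("top",(80,140))):
    im=viewer.grab_frame(c); A=crop(im,x,y,160,140,2.5)
    tcp=s["eef_pos"]; draw(A,TAPE,[tcp[0],tcp[1],b[2]],c,tcp[2]-.042+G,2.5,(x,y)); draw(A,BOARD,b,c,0,2.5,(x,y),(255,0,0)); 
    globals()[c]=A
save(np.hstack([side,top]),"lift.png")
E
```

```text
0 [None, None, None]
3.141592653589793 [array([-4.96939335e-01,  9.37681772e-02,  2.16700447e+00, -4.44089210e-16,
        8.80820010e-01,  7.80388348e-02]), array([ 2.90747622e-01,  5.42999362e-02,  1.93808303e+00, -4.44089210e-16,
        1.14920969e+00,  2.31482837e-01]), array([ 1.95669264e-01,  1.54723886e-01,  2.05685517e+00, -4.44089210e-16,
        9.30013596e-01,  1.36404478e-01])]
-3.141592653589793 [array([-4.96939335e-01,  9.37681772e-02,  2.16700447e+00, -4.44089210e-16,
        8.80820010e-01,  7.80388348e-02]), array([ 2.90747622e-01,  5.42999362e-02,  1.93808303e+00, -4.44089210e-16,
        1.14920969e+00,  2.31482837e-01]), array([ 1.95669264e-01,  1.54723886e-01,  2.05685517e+00, -4.44089210e-16,
        9.30013596e-01,  1.36404478e-01])]
k -3.141592653589793
0.04115852921784421 [ 0.43671034 -0.20849893  0.02329061] [-1.74643358  1.65407513  1.79042208] 6.0917
0.04137680845849354 [0.51398806 0.17880201 0.13315941] [ 0.13670548 -0.29932307 -5.08737759] 8.625
```

View pics/lift.png

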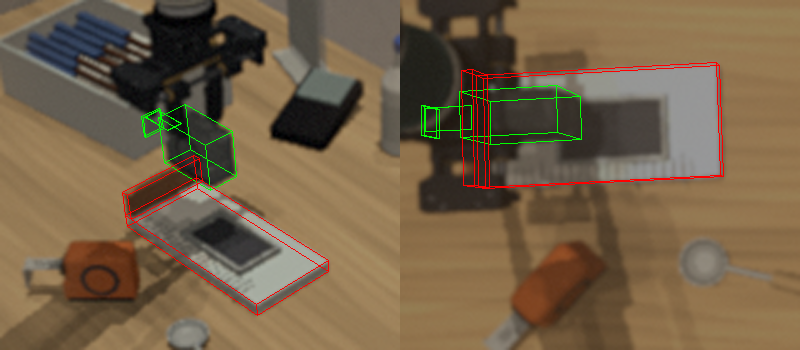

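The side view shows the case held where predicted (side crop 200,145). The top view is mostly hidden by the gripper, so I'll take a clearer look at the same pose without overlays.

```bash
python3 - <<'E'
from g import *
a=crop(viewer.grab_frame("side"),170,80,66,70,6); b_=crop(viewer.grab_frame("top"),90,150,66,70,6)
save(np.clip(np.hstack([a,b_]).astype(float)*1.6,0,255).astype(np.uint8),"z.png")
E
```

```text
(no output)
```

View pics/z.png

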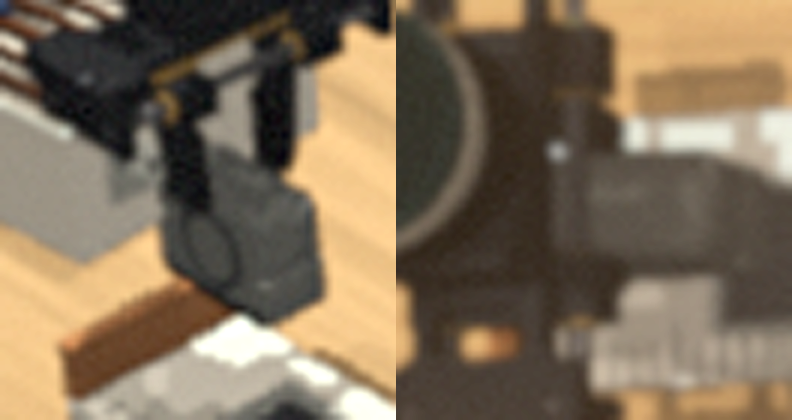

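The tape hangs square in the grip, and its rear edge at the top matches the prediction (top col 143). The hook's inner face is 90 mm ahead of the origin, so hooking on needs the origin about 81 mm behind the strip face. I'll go there, lower, pull back and check the force.

```bash
python3 - <<'E'
from g import *
print("D",D)
r.move_l(bp(.081,.09)); r.pause(.2); f0=r.sense()["force"]
print("contact",r.move_l(bp(.081,.033),speed=.06,contact_N=5)); print(r.sense()["eef_pos"],bp(.081,.033))
for d in(.095,.12,D+.001):
    r.move_l(bp(d,.033),speed=.06); r.pause(.15)
    s=r.sense();f=s["force"]-f0; print(round(d,4),"fu %.2f fv %.2f fz %.2f"%(f[:2]@u,f[:2]@v,f[2]),s["clock"])
a=crop(viewer.grab_frame("side"),150,80,90,90,4.4); b_=crop(viewer.grab_frame("top"),90,145,90,90,4.4)
save(np.clip(np.hstack([a,b_]).astype(float)*1.6,0,255).astype(np.uint8),"pull.png")
E
```

```text
D 0.14779643055036334
contact False
[0.51340868 0.1969221  0.05681808] [np.float64(0.5128690306323392), np.float64(0.19672663653310268), 0.05630000000000001]
0.095 fu 1.85 fv -1.00 fz -1.18 10.9833
0.12 fu 1.15 fv -1.14 fz -1.07 11.7
0.1488 fu 3.10 fv -0.62 fz -0.41 12.4833
```

View pics/pull.png

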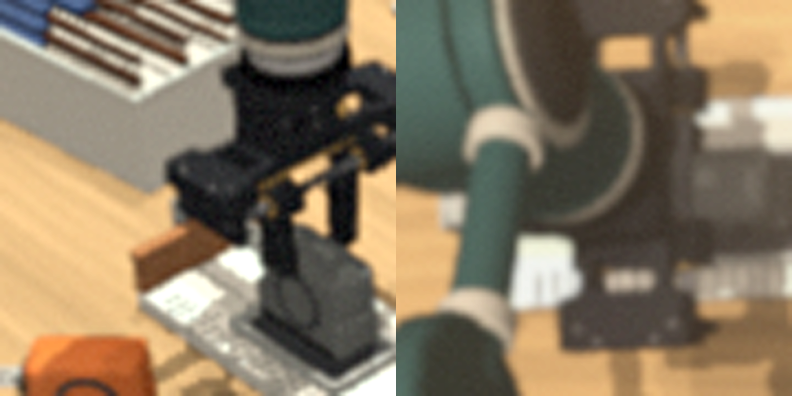

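A forward pull of about 2 N is present, and in the top view the bright hook end sits at the strip (crop 452,210, i.e. top 103,193) although the case has moved back. So it is hooked, with the case over the pocket. Next: lower and release.

```bash
python3 - <<'E'
from g import *
print("contact",r.move_l(bp(D+.001,.0165),speed=.03,contact_N=6)); s=r.sense(); print(s["eef_pos"]-bp(D+.001,.018),s["force"],s["clock"])
# let the spring take it up gently: partial opening first
hand.grip(.046,5); r.pause(.3); hand.grip(.075); r.pause(.2)
p=r.sense()["eef_pos"]; r.move_l([p[0],p[1],.15],speed=.1)
q=p[:2]-.0*u; r.reach([.45,-.15,.25],[0,hp,b[2]+np.load("k.npy")]); print(r.sense()["clock"])
im={c:viewer.grab_frame(c) for c in("side","top")}
EX=lambda d:[box(-45,45,-21,21,0,66),box(45,d,-11,11,42,43),box(d,d+3,-14,14,14,43)]
d=1000*D-9; T=[*(face-d/1000*u+lat*v),b[2]]
out=[]
for c,x,y in(("side",160,90),("top",95,145)):
    A=crop(im[c],x,y,100,90,3.9); B=A.copy(); draw(B,EX(d),T,c,.018,3.9,(x,y)); out.append(np.vstack([A[:295],B[:295]]))
save(np.clip(np.hstack(out).astype(float)*1.5,0,255).astype(np.uint8),"end.png")
for c in im: print([(np.round(m["centre"],1),round(m["p"],2)) for m in models.spot_point("hook",c)], proj(c,put(np.array([[d,0,14]])/1000,T,.018)))
E
```

```text
contact True
[-0.0002386   0.00140644  0.00062108] [-0.16682307  3.77738026  0.67720358] 13.0667
16.85
[(array([279.6, 261.8]), 0.69), (array([141.1, 173.8]), 0.62), (array([193.5, 136.2]), 0.45), (array([331.4, 290.3]), 0.44)] [[192.52865143 134.92276542]]
[(array([119.2, 279.9]), 0.74), (array([387.7, 235.5]), 0.62), (array([110.4, 194. ]), 0.6), (array([327.2, 249.7]), 0.58)] [[108.0298187  192.99180521]]
```

View pics/end.png

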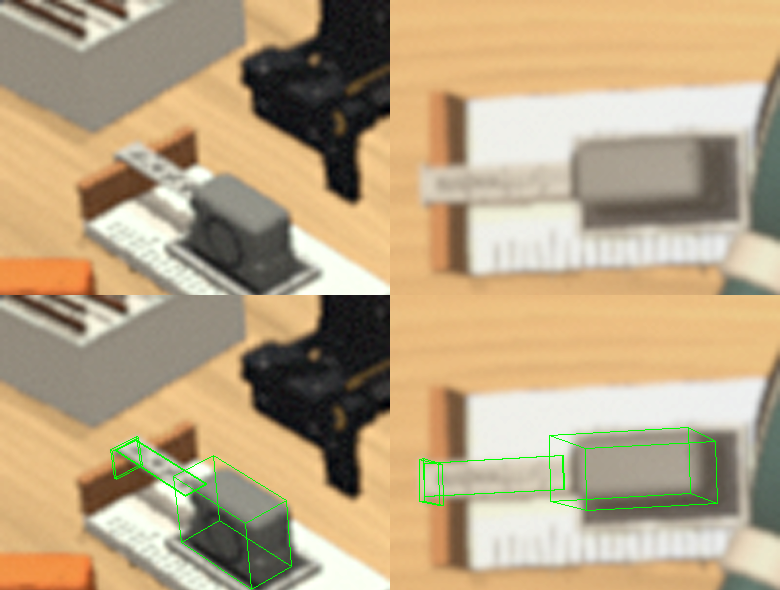

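Blade stretched, hook end beyond the strip (crop 428,185) and the case in the pocket, but the case looks a few mm behind the predicted locked pose. I'll fit its actual pose.

```bash
python3 - <<'E'
from g import *
np.set_printoptions(precision=4,suppress=True)
r.reach([.45,-.3,.25],[0,hp,b[2]+np.load("k.npy")])
im={c:viewer.grab_frame(c) for c in("side","top")}
M={}
for c,px in(("side",(217,140)),("top",(150,190))):
    for m in models.cut_out("tape",c): 
        if np.hypot(*(np.array(m["rect"][:2])-px))<30: M.setdefault(c,m["pixels"]); print(c,m["rect"],m["p"])
def parts(e): return [box(-45,45,-21,21,0,66),box(45,90+e,-11,11,42,43),box(90+e,93+e,-14,14,14,43)]
for z in(.018,.028):
  for cs in(["side"],["top"],["side","top"]):
    best=max((fit(parts(e),[*(face-.14*u+lat*v),b[2]],{c:M[c] for c in cs if c in M},z)+(e,) for e in(44,48,52,56,60)),key=lambda a:a[1])
    q=best[0]; print(z,cs,q,round(best[1],3),"ext",best[2],"dist %.1f lat %.1f"%(1000*(face-q[:2])@u,1000*((q[:2]-face)@v-lat)))
    if len(cs)==2 and z==.018:
        out=[]
        for c,x,y in(("side",160,90),("top",95,145)):
            A=crop(im[c],x,y,100,90,3.9); B=A.copy(); draw(B,parts(best[2]),q,c,z,3.9,(x,y)); draw(B,HOLD,res["holder"],c,.018,3.9,(x,y),(255,0,0)); out.append(np.vstack([A[:295],B[:295]]))
        save(np.clip(np.hstack(out).astype(float)*1.5,0,255).astype(np.uint8),"end2.png")
E
```

```text
side [211.6, 145.7, 48.7, 42.5] 0.7
top [141.9, 190.4, 78.3, 21.3] 0.57
0.018 ['side'] [0.5162 0.13   1.5985] 0.88 ext 60 dist 147.8 lat 0.6
0.018 ['top'] [0.5167 0.1333 1.6362] 0.893 ext 52 dist 144.6 lat -0.1Traceback (most recent call last):
  File "<stdin>", line 12, in <module>
  File "<stdin>", line 12, in <genexpr>
  File "h.py", line 37, in fit
    b=minimize(cost,np.array(p0)/[.01,.01,.1],method="Nelder-Mead",options=dict(initial_simplex=np.array(p0)/[.01,.01,.1]+np.array([[0,0,0],[1,0,0],[0,1,0],[0,0,1.5]]),xatol=.01,fatol=1e-4))
    res = _minimize_neldermead(fun, x0, args, callback, bounds=bounds,
                               **options)
    fxcc = func(xcc)
    fx = function(np.copy(x), *(wrapper_args + args))
  File "h.py", line 35, in cost
    k=sil(parts,q*[.01,.01,.1],c,z); s-=(k&m).sum()/(k|m).sum()
  File "h.py", line 28, in sil
    for P in parts: cv2.fillConvexPoly(m,cv2.convexHull(np.round((proj(cam,put(P,p,z))+.5)*S).astype(np.int32)),1)
                                                                  ~~~~^^^^^^^^^^^^^^^^
  File "h.py", line 10, in proj
    c=viewer.get_calibration(cam);T=np.linalg.inv(np.array(c["T"]))
ValueError: time passes only in moves, steps and waits
```

The network fits put the case 145–148 mm from the face. Against the wall it would be about 139 mm, so friction probably kept it where I released it. I'll re-grip it, slide it gently forward to the +x wall, and release.

```bash
python3 - <<'E'
from g import *
o=[0,hp,b[2]+np.load("k.npy")]; print(r.sense()["clock"])
r.reach(bp(.146,.13),o)
print(r.move_l(bp(.146,.0185),speed=.12,contact_N=6))
hand.grip(.03,20); r.pause(.1); s0=r.sense()
P=lambda s:1000*(face-s["eef_pos"][:2])@u
c=r.move_l(bp(.134,.0185),speed=.02,contact_N=6); s=r.sense()
print("contact",c,"dist",P(s0),"->",P(s),(s["force"]-s0["force"])[:2]@u,"w",s["width"])
hand.grip(.05,5); r.pause(.2); hand.grip(.075)
p=r.sense()["eef_pos"]; r.move_l([p[0],p[1],.15],speed=.12)
r.reach([.45,-.2,.25],o); print(r.sense()["clock"])
im={c:viewer.grab_frame(c) for c in("side","top")}; out=[]
for c,x,y in(("side",160,90),("top",95,145)): out.append(crop(im[c],x,y,100,90,3.9))
save(np.clip(np.hstack(out).astype(float)*1.5,0,255).astype(np.uint8),"end3.png")
E
```

```text
17.9
False
contact True dist 145.96814747174977 -> 138.4383022161646 -1.5260611481659947 w 0.04149231118270743
25.275
```

View pics/end3.png

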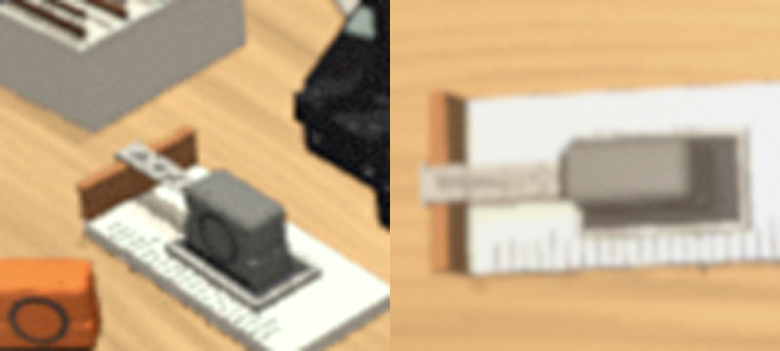

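The case slid about 7.5 mm forward to contact, close to the expected 139 mm. It sits flat at the pocket's front wall (crop 570,170), with the hook end still past the strip (crop 428,185). Handing in.

```bash
python3 -c "
from h import *
print(order.hand_in(), r.sense()['clock'])"
```

```text
the job is handed in; nothing more can be done
the job is handed in; nothing more can be done
```

The grey box tape is hooked over the outside of the strip and stretched, with its case standing flat in the steel holder. I handed the job in at about 25 s on the clock, with the arm clear of everything.

**What I did:** I gripped the tape at 50 N, lowered the hook just beyond the strip's outer face and pulled the case back. The forward pull while backing away was about 1–3 N, which fits the spring. I then lowered the case to the holder floor and let go.

**What went differently:** after release, friction kept the case a few mm short of the holder's +x wall. I re-gripped it lightly, slid it forward until it touched, and released it again.

**Last checks:**
- **Case against the wall:** the slide stopped on contact with the case 138.4 mm from the strip's outer face; I expected 138.8 mm. The final side and top pictures show it flat in the holder.
- **Hook:** its end is visibly beyond the strip in both final pictures. The lower edge of the hook cannot be seen directly.
- **Disagreements:** before the slide, the two cameras' fits of the case differed by about 3 mm. The combined two-camera fit stopped with an error, so I relied on the slide contact and the pictures.

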